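# Clamp a glued sanding block in a cam press and hold it

### The arm

A 6-joint arm with a two-finger parallel gripper is mounted at the origin on a cart in front of the work surface, level with it; the furniture and walls round the work are solid. World frame = base frame: x ahead of the robot, y to its left, z up, the work surface at z = 0. Lengths are in m, angles in degrees, forces in N, time in s.
With the tool pointing down it reaches from about 0.25 to 0.725 m from the base axis. Payload 9.7 kg.
Tool frame: the origin (TCP) lies midway between the tips of the shut fingers; the grasp point (between the pads) lies 19 mm behind it; z points along the fingers, y is the line along which they close (so a half turn about z gives the same grasp; the last joint's range is limited). The gripper opens to 85 mm and grips with 20 to 120 N. Pads are 22 mm wide; open, the fingers measure 114 mm over their backs; the gripper's body (76 mm by 85 mm) begins 54 mm behind the grasp point. The pads swing forward as they close: fully open they stand 13 mm farther back than shut.
Start: joints at [-72.365, 4.979, 10.078, 95.1, 0, 90], TCP at [0.167, -0.524, 0.231] pointing down, gripper open.
Joint ranges: [-179.16, 179.16], [-48.56, 103.87], [-65.8, 70.77], [-126.05, 130.52], [-82.76, 87.17], [-180, 180]. Speed limits (degrees/s): [127.2, 127.2, 147.25, 180, 180, 180].

### API

Orientations are given as [roll, pitch, yaw] about the fixed x, y, z axes, in that order (R = Rz(yaw) Ry(pitch) Rx(roll)).
In Python, from workcell import bot gives the robot as it stands. The module is installed in compiled form; this text tells all that it offers.
- The arm moves only by the tool send_rows, never from a script. Its argument "moves" is one flat list of numbers, 7 for each row, row after row: the shift along the world's x, y, z normalised to -1 to 1, where 1 is 0.025 m, then the turn, a rotation vector about the world's x, y, z normalised to -1 to 1, where 1 is 0.15 rad, then the closure, from -1 (fully open) to 1 (shut), so that 0 is half open. A call has 1 to 8 rows; each row shifts and turns the commanded pose from where the row before left it; what a row does not reach is not made up. A row lasts 1/8 s, in which the tool goes at most 62.5 mm and 10.7 degrees, less where a joint would pass 70% of its speed; a pose out of reach is approached as far as the arm can. A call with a number of a shift or a turn outside -1 to 1 is refused whole. A call with a gripper value outside its range is refused whole. The fingers move at their own pace and stop on an object; "squeeze" is the grip in N (left out, the last holds). Time passes only in rows, so rows that do not move let the fingers close. It gives the time, the measured TCP pose, the force, the opening and the grip force at its end, in the units of the state.
- bot.get_obs(): the state, without advancing time (a new reading comes with each control period).
- bot.camera(name): name is "scene" or "top" or "wrist"; returns a dict with "color" (400x640x3 uint8, red, green, blue), "camera_matrix" (3x3 intrinsics, pixels), "R" (3x3) and "t" (3): a world point X has camera coordinates R X + t. Camera axes: x right, y down, z forward; pixel columns grow to the right and rows downward; lengths in m; the calibration is good to about 2 mm. A picture is of the moment at which its call begins. There is no depth.
- bot.job_done(): hands the job in; it is judged then, once.
Trained networks look in the newest picture that a camera, given by its name, has taken for a name from the list of things; names that differ only in an ending like _2 or _b are one class to them, and where a whole thing is asked for, a point or a joint stands for the part that bears it (a point fixed in the world has none). Each returns a list of dicts, best first, with "p" (0 to 1); they miss things now and then, are a little off and sometimes report something else, mostly with a low value. They report only what shows in the picture. A call takes as long as a camera call.
- bot.boxes_of(camera, query): "extent" ([left, top, right, bottom] in pixels, round what is visible of it).
- bot.trace(camera, query): "region" (400x640 bool, what is visible of it) and "extent" ([left, top, right, bottom] in pixels, round what is visible of it).
- bot.landmark_of(camera, query): "pixel" ([column, row] in pixels: a listed point, or the origin of a listed thing).
The state is a dict: "time": time; "q": joint angles; "qd": joint speeds; "joint_efforts": joint torques, N m; "ee_pos": TCP position; "tcp_rot": TCP orientation; "wrist_force": force on the tool from outside, world axes, zero at the start; "torque": the same for the moment, N m; "opening": finger opening in m; "grasp_force": force on a finger pad.
Only numpy, scipy, OpenCV 4.12 (cv2) and the standard library are available. Lean on these libraries where they do the work, as an engineer would, in place of code of your own. Each camera call takes 0.05 s, during which the arm holds its last target. There are 200 camera calls.

### The job

The sanding block in the small cam press has just been glued and must be pressed. Swing the press's hold-down bar over the block until its free end is fully home in the catch post, then raise the cam lever to the cam's highest lift, which is with the lever standing straight up, so that the bed squeezes the block against the foot under the bar. The lever springs back if let go, so finish while still holding it there, and leave the things standing round the press where they are.

Things in the scene. Friction and masses are not known exactly. Their poses are not given: they have to be found in the camera images.
- press_frame: fixed frame of the cam press: an aluminium base plate 160 (x) x 230 (y) x 12 mm with steel posts and a brown sanding block (60 x 100 x 30 mm) lying in a tray (the bed) in its middle. Origin at the centre of the plate's underside, on the table; its z is up, its -x looks toward the robot (turned a little either way), its +y to the robot's left. A round hinge post stands at y = +85 mm and a square catch post, 159 mm high, at y = -88 mm (24 mm long in y, from x = -13 to +21 mm)
- swing_bar (a joint): angle of the flat steel hold-down bar (192 mm long, 18 wide, 12 thick, top face 148 mm above the table) about the upright axis through bar_axis. 0 = fully home in the catch post, a hard stop, the bar then running along the frame's -y from its hinge. It grows as the bar opens toward the frame's -x (at angle a the bar points along (-sin a, -cos a) in the frame's x, y); at most 1.4 rad. It stays where it is left by friction (about 1 N at the knob)
- bar_axis (a point): point on the bar's upright hinge axis, at the height of the bar's underside (136 mm above the table), frame x = 0, y = +85 mm
- bar_knob (a point): centre, half-way up, of the upright black grip knob on top of the bar: a cylinder 20 mm in diameter and 44 mm tall, standing on the bar's top face, 115 mm from the bar's hinge axis, centre 170 mm above the table
- cam_lever (a joint): angle of the cam lever about its level axis (along the frame's x, through lever_axis), in front of the press. 0 = lever level, pointing along the frame's -y (to the right); it grows as its grip rises; 1.571 = lever straight up = highest lift of the cam; beyond that it leans over to +y and the bed sinks again (stop at 2.2). The bed's lift is 14 mm x sin(angle). A spring and friction resist: the push at the grip is up to about 7 N; let go near the top it falls back
- lever_axis (a point): point on the lever's axis in the plane in which the lever swings: frame x = -100 mm, y = 0, 38 mm above the table
- lever_grip (a point): centre of the black grip at the end of the steel lever rod (10 mm in diameter): a short cylinder lying across the rod, 28 mm in diameter and 30 mm long along the frame's x, its flat ends facing -x and +x; 140 mm from lever_axis (178 mm above the table when the lever is straight up)
- lift_bed (a joint): height of the bed (the aluminium tray under the sanding block) above its level when the cam lever is at 0, m; it rests on the cam and rises with it, to about 0.0135 at the highest lift
- press_foot (a joint): how far the round spring foot (40 mm in diameter) under the middle of the bar is pushed up into the bar, m: 0 = hanging free; about 0.0035 with the bar home and the cam at its highest lift (spring 2.5 N per mm)
- glass_jar: bystander: empty glass jar, 54 mm in diameter, 77 mm tall, behind the press; origin under its centre
- mix_cup_1: bystander: clear mixing cup with a stick in it, 66 mm in diameter, 85 mm tall, behind the press to the right; origin under its centre
- spring_clamp_1: bystander: orange spring clamp lying flat, 52 x 110 x 19 mm, to the left of the press; origin under its centre

How it is judged (in metres and radians):
On the way, in this order (a step that is already met when the one before it is completed fails the run):
1. the hold-down bar is home in its catch while the cam is still down (value of joint swing_bar below 0.06 rad and value of joint cam_lever below 0.9 rad), for 0.2 s.
2. the lever is held upright at the cam's highest lift, the block squeezed against the foot (value of joint cam_lever between 1.41 and 1.73 rad and value of joint swing_bar below 0.06 rad and value of joint press_foot above 0.002 m and value of joint lift_bed above 0.0125 m and contact force between the fingers and cam_lever above 0.5 N and velocity of joint cam_lever between -0.1 and 0.1 rad/s), for 0.2 s.
At the end, for the whole second after the job is handed in: The bar is home in the catch (within 0.06 rad), the cam lever stands within 0.16 rad of straight up, still (under 0.1 rad/s), the bed is lifted more than 12.5 mm, the foot is pushed up more than 2 mm by the block, and the fingers are holding the lever (contact over 0.5 N) (all of step 2); the arm keeps its last pose, push and grip.
It fails at once if a bystander was pushed more than 30 mm or tipped over (distance of any of glass_jar, mix_cup_1, spring_clamp_1 from where it was at the start of the episode above 0.03 m or angle between any of glass_jar, mix_cup_1, spring_clamp_1's own z axis and vertical above 0.5 rad).
It also fails if it takes over 48 s, if anything falls off the work surface, if the arm or the gripper's body presses on something with over 40 N, if the wrist force passes 120 N, or if a joint passes its speed limit or range.

## Working session

There is one attempt and no reset: what is moved stays moved. The work goes in short steps, Python scripts to look and compute and a tool call to move; the robot and the scene stay as the last step left them, time stands still between calls to the robot, and variables do not carry over. Pictures are saved under pics/ and viewed, at most 10 in all, crops included, and the job is handed in when it is done.

Besides the shell and the picture viewer there is one more tool, called after "Emit:" by a JSON object that holds its "api" and its "payload". send_rows: Moves the arm, as the interface text tells. Its arguments: {"type":"object","properties":{"moves":{"type":"array"},"squeeze":{"type":"number"}},"required":["moves"]}

```bash
mkdir -p pics
python3 - <<'E'
from workcell import bot
import cv2,numpy as np
o=bot.get_obs();print(o['time'],o['ee_pos'],o['tcp_rot'],o['opening'])
for c in ['scene','top']:
    r=bot.camera(c);cv2.imwrite(f'pics/{c}1.png',r['color'][:,:,::-1])
    print(c,r['camera_matrix'].tolist(),r['R'].tolist(),r['t'].tolist())
    for q in ['press_frame','bar_axis','bar_knob','lever_axis','lever_grip','glass_jar','mix_cup_1','spring_clamp_1']:
        print(c,q,[(x['pixel'],round(x['p'],2)) for x in bot.landmark_of(c,q)[:2]])
E
```

```text
0.0 [ 0.16653525 -0.5239366   0.23058113] [-1.79922927e+02  1.03783669e-03  1.76324546e+01] 0.08517056598651604
scene [[361.6441066232521, 0.0, 321.2501595067126], [0.0, 361.6441066232521, 207.65715693063197], [0.0, 0.0, 1.0]] [[0.8969705098514118, -0.4420836090302734, 0.00244685178682788], [-0.31669598362204343, -0.6464059452478065, -0.6941635310976487], [0.3084599786269927, 0.6218693082755076, -0.7198131736849341]] [-0.4073380566654123, 0.49082131903095205, 0.5678061526655861]
scene press_frame [([313.2, 269.3], 0.96), ([363.5, 269.4], 0.73)]
scene bar_axis [([299.6, 207.0], 0.91)]
scene bar_knob [([271.5, 228.1], 0.58), ([376.8, 297.3], 0.31)]
scene lever_axis [([270.0, 263.8], 0.87)]
scene lever_grip [([277.8, 311.7], 0.92)]
scene glass_jar [([363.6, 271.6], 0.72)]
scene mix_cup_1 [([377.0, 302.2], 0.95)]
scene spring_clamp_1 [([273.5, 220.1], 0.53)]
top [[400.2147022320712, 0.0, 320.1385576855009], [0.0, 400.2147022320712, 200.00951317252827], [0.0, 0.0, 1.0]] [[-0.020450802168098862, -0.9993929325564626, -0.028205159933525074], [-0.9949428294420938, 0.02311835885069917, -0.0977461386746875], [0.09833885718495117, 0.026063534684396587, -0.9948116210254649]] [0.3357949065990152, 0.6086528064249557, 0.929147563371405]
top press_frame [([350.8, 227.3], 0.64)]
top bar_axis [([310.8, 216.1], 0.55)]
top bar_knob [([345.6, 260.8], 0.87), ([372.8, 180.0], 0.61)]
top lever_axis [([342.2, 269.6], 0.9)]
top lever_grip [([398.6, 283.0], 0.78)]
top glass_jar [([373.8, 179.8], 0.88)]
top mix_cup_1 [([400.9, 186.2], 0.84), ([372.6, 180.2], 0.57)]
top spring_clamp_1 [([272.9, 238.6], 0.96)]
```

```bash
cat > h.py <<'E'
import numpy as np
from workcell import bot
from scipy.optimize import least_squares
def ray(cam,px):
    K,R,t=(np.array(cam[k]) for k in('camera_matrix','R','t'))
    d=R.T@np.linalg.solve(K,[px[0],px[1],1]);return -R.T@t,d
def onz(cam,px,z):
    c,d=ray(cam,px);return c+d*(z-c[2])/d[2]
def proj(cam,X):
    K,R,t=(np.array(cam[k]) for k in('camera_matrix','R','t'))
    p=K@(R@np.asarray(X)+t);return p[:2]/p[2]
E
python3 - <<'E'
from h import *
S=bot.camera('scene');T=bot.camera('top')
obs=[(S,(313.2,269.3),'o'),(S,(299.6,207),'a'),(S,(270,263.8),'l'),(S,(277.8,311.7),'g'),(S,(271.5,228.1),'k'),
(T,(350.8,227.3),'o'),(T,(310.8,216.1),'a'),(T,(342.2,269.6),'l'),(T,(398.6,283),'g'),(T,(345.6,260.8),'k')]
def pts(p):
    x,y,w,a,l=p;c,s=np.cos(w),np.sin(w);W=lambda u,v,z:np.array([x+c*u-s*v,y+s*u+c*v,z])
    return dict(o=W(0,0,0),a=W(0,.085,.136),l=W(-.1,0,.038),g=W(-.1,-.14*np.cos(l),.038+.14*np.sin(l)),k=W(-.115*np.sin(a),.085-.115*np.cos(a),.17),
     bt=W(-.192*np.sin(a),.085-.192*np.cos(a),.142))
f=lambda p:np.concatenate([proj(c,pts(p)[n])-u for c,u,n in obs])
r=least_squares(f,[.45,0,0,1,.2],loss='soft_l1',f_scale=2)
print(r.x.round(4));print(f(r.x).reshape(-1,2).round(1).tolist())
for k,v in pts(r.x).items():print(k,v.round(3))
for q,a,b,z in[('jar',(373.8,179.8),0,0),('cup',(400.9,186.2),0,0),('clamp',(272.9,238.6),0,0)]:print(q,onz(T,a,z).round(3))
E
```

```text
[ 0.5511  0.2548 -0.2238  0.7454  0.2598]
[[-2.3, -0.5], [2.6, -0.3], [-0.8, 4.0], [-1.5, -0.0], [1.7, 1.5], [-2.4, -0.5], [1.3, 0.7], [-1.4, -1.7], [1.5, -1.5], [-1.4, 1.0]]
o [0.551 0.255 0.   ]
a [0.57  0.338 0.136]
l [0.454 0.277 0.038]
g [0.424 0.145 0.074]
k [0.475 0.273 0.17 ]
bt [0.412 0.229 0.142]
jar [0.667 0.188 0.   ]
cup [0.649 0.122 0.   ]
clamp [0.526 0.442 0.   ]
```

View pics/scene1.png

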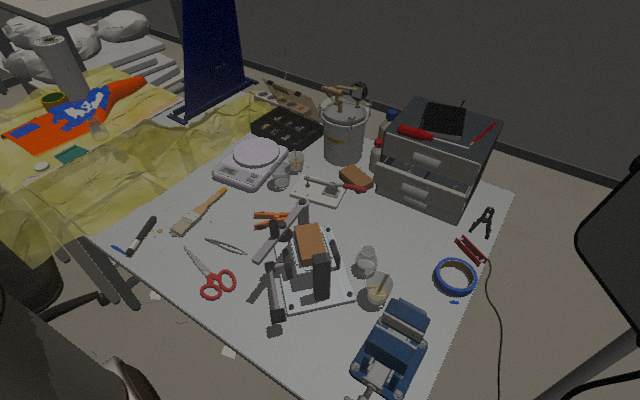

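View pics/top1.png

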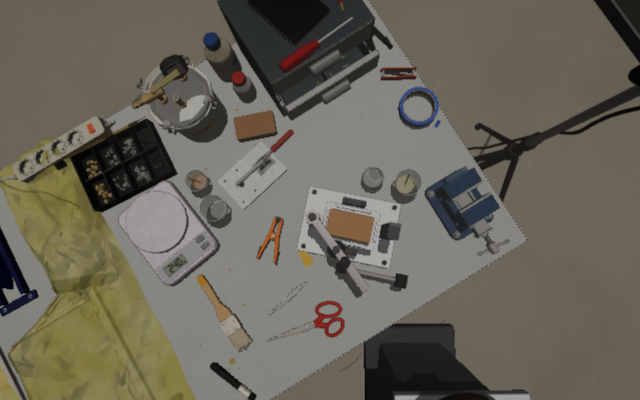

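Press turned about -13°, bar open about 0.75 rad (knob at top-view px (345,261)) and lever low, with its grip at top-view px (398,281). The networks agree with the picture. I'll hover near the knob for a close look.

Emit:
{"api": "send_rows", "payload": {"moves": [0.35, 0.91, 0.4, 0, 0, 0.25, -1, 0.35, 0.91, 0.4, 0, 0, 0.25, -1, 0.35, 0.91, 0.4, 0, 0, 0.25, -1, 0.35, 0.91, 0.4, 0, 0, 0.25, -1, 0.35, 0.91, 0.4, 0, 0, 0.25, -1, 0.35, 0.91, 0.4, 0, 0, 0.25, -1, 0.35, 0.91, 0.4, 0, 0, 0.25, -1, 0.35, 0.91, 0.4, 0, 0, 0.25, -1]}}

```text
time: 2.0
ee_pos: [0.237, -0.3407, 0.312]
tcp_rot: [180.0, -0.0, 35.0]
wrist_force: [0.9, -0.2, -0.2]
opening: 0.0857
grasp_force: 0.0
```

Emit:
{"api": "send_rows", "payload": {"moves": [0.35, 0.91, 0, 0, 0, 0, -1, 0.35, 0.91, 0, 0, 0, 0, -1, 0.35, 0.91, 0, 0, 0, 0, -1, 0.35, 0.91, 0, 0, 0, 0, -1, 0.35, 0.91, 0, 0, 0, 0, -1, 0.35, 0.91, 0, 0, 0, 0, -1, 0.35, 0.91, 0, 0, 0, 0, -1, 0.35, 0.91, 0, 0, 0, 0, -1]}}

```text
time: 3.0
ee_pos: [0.3066, -0.1588, 0.3117]
tcp_rot: [180.0, -0.0, 34.9]
wrist_force: [1.0, -0.3, -0.3]
opening: 0.0855
grasp_force: 0.0
```

Emit:
{"api": "send_rows", "payload": {"moves": [0.35, 0.91, 0, 0, 0, 0, -1, 0.35, 0.91, 0, 0, 0, 0, -1, 0.35, 0.91, 0, 0, 0, 0, -1, 0.35, 0.91, 0, 0, 0, 0, -1, 0.35, 0.91, 0, 0, 0, 0, -1, 0.35, 0.91, 0, 0, 0, 0, -1, 0.35, 0.91, 0, 0, 0, 0, -1, 0.35, 0.91, 0, 0, 0, 0, -1]}}

```text
time: 4.0
ee_pos: [0.3763, 0.0231, 0.3117]
tcp_rot: [180.0, -0.0, 34.9]
wrist_force: [0.4, -1.0, -0.7]
opening: 0.0855
grasp_force: 0.0
```

Emit:
{"api": "send_rows", "payload": {"moves": [0.35, 0.91, 0, 0, 0, 0, -1, 0.35, 0.91, 0, 0, 0, 0, -1, 0.35, 0.91, 0, 0, 0, 0, -1, 0.35, 0.91, 0, 0, 0, 0, -1, 0.35, 0.91, 0, 0, 0, 0, -1, 0.35, 0.91, 0, 0, 0, 0, -1, 0, 0, 0, 0, 0, 0, -1]}}

```text
time: 4.88
ee_pos: [0.4288, 0.1596, 0.3111]
tcp_rot: [-180.0, 0.0, 35.0]
wrist_force: [-0.8, 0.1, 0.2]
opening: 0.0854
grasp_force: 0.0
```

Run:
```python
from h import *
import cv2
o=bot.get_obs();print(o['time'],o['ee_pos'],o['tcp_rot'],o['wrist_force'])
for c in ['wrist','top','scene']:
    r=bot.camera(c);cv2.imwrite(f'pics/{c}2.png',r['color'][:,:,::-1])
    np.savez(f'{c}2.npz',**{k:r[k] for k in('camera_matrix','R','t')})
    for q in ['press_frame','bar_axis','bar_knob','lever_axis','lever_grip']:
        print(c,q,[(x['pixel'],round(x['p'],2)) for x in bot.landmark_of(c,q)[:2]])
```

```text
4.875 [0.4287888  0.15963968 0.31107978] [-1.79986371e+02  3.86094065e-02  3.49824389e+01] [-0.7825493   0.09019853  0.2078399 ]
wrist press_frame []
wrist bar_axis []
wrist bar_knob [([237.0, 70.3], 0.95)]
wrist lever_axis [([252.3, 95.0], 0.9)]
wrist lever_grip [([321.5, 181.9], 0.98)]
top press_frame [([350.3, 229.5], 0.94)]
top bar_axis [([313.0, 214.9], 0.62)]
top bar_knob [([345.8, 258.8], 0.72)]
top lever_axis [([339.3, 267.2], 0.57)]
top lever_grip [([402.4, 281.2], 0.8)]
scene press_frame [([313.9, 270.3], 0.81)]
scene bar_axis [([302.5, 203.3], 0.84)]
scene bar_knob [([273.0, 229.6], 0.86)]
scene lever_axis [([268.5, 262.7], 0.57)]
scene lever_grip [([279.0, 314.3], 0.75)]
```

View pics/wrist2.png

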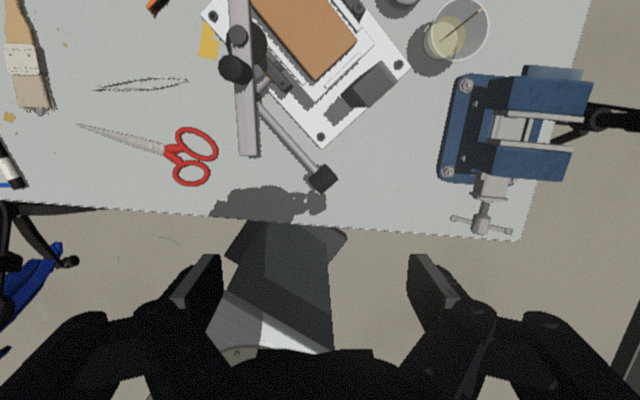

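The wrist view shows the knob at about (235,70), the bar's free end at (248,152) and the lever grip at (321,178). This fits the detections, so I'll refit with all views.

```bash
cat >> h.py <<'E'
def pts(p):
    x,y,w,a,l=p;c,s=np.cos(w),np.sin(w);W=lambda u,v,z:np.array([x+c*u-s*v,y+s*u+c*v,z])
    return dict(o=W(0,0,0),a=W(0,.085,.136),l=W(-.1,0,.038),g=W(-.1,-.14*np.cos(l),.038+.14*np.sin(l)),k=W(-.115*np.sin(a),.085-.115*np.cos(a),.17),
     bt=W(-.192*np.sin(a),.085-.192*np.cos(a),.148), khome=W(0,-.03,.17), gup=W(-.1,0,.178), b1=W(-.08,-.115,.012),post=W(.004,-.088,.159))
E
python3 - <<'E'
from h import *
S,T,Wc=[np.load(f'{c}2.npz') for c in('scene','top','wrist')]
obs=[(S,(313.2,269.3),'o',1),(S,(299.6,207),'a',1),(S,(270,263.8),'l',1),(S,(277.8,311.7),'g',1),(S,(271.5,228.1),'k',1),
(T,(350.8,227.3),'o',1),(T,(310.8,216.1),'a',1),(T,(342.2,269.6),'l',1),(T,(398.6,283),'g',1),(T,(345.6,260.8),'k',1),
(S,(313.9,270.3),'o',1),(S,(302.5,203.3),'a',1),(S,(268.5,262.7),'l',1),(S,(279,314.3),'g',1),(S,(273,229.6),'k',1),
(T,(350.3,229.5),'o',1),(T,(313,214.9),'a',1),(T,(339.3,267.2),'l',1),(T,(402.4,281.2),'g',1),(T,(345.8,258.8),'k',1),
(Wc,(237,70.3),'k',1),(Wc,(252.3,95),'l',1),(Wc,(321.5,180),'g',1),(Wc,(322,138),'b1',1),(Wc,(249,154),'bt',1)]
f=lambda p:np.concatenate([w*(proj(c,pts(p)[n])-u) for c,u,n,w in obs])
r=least_squares(f,[.55,.25,-.2,.7,.2],loss='soft_l1',f_scale=2)
print(r.x.round(4));print(f(r.x).reshape(-1,2).round(1)[-5:].tolist())
np.save('fit.npy',r.x)
for k,v in pts(r.x).items():print(k,v.round(4))
E
```

```text
[ 0.553   0.255  -0.2285  0.7382  0.2211]
[[1.2, -0.3], [-2.2, 0.3], [0.9, -0.6], [-0.0, 12.2], [-0.7, 3.3]]
o [0.553 0.255 0.   ]
a [0.5722 0.3378 0.136 ]
l [0.4556 0.2776 0.038 ]
g [0.4246 0.1446 0.0687]
k [0.4776 0.2725 0.17  ]
bt [0.4142 0.2287 0.148 ]
khome [0.5462 0.2258 0.17  ]
gup [0.4556 0.2776 0.178 ]
b1 [0.449  0.1611 0.012 ]
post [0.5369 0.1684 0.159 ]
```

Emit:
{"api": "send_rows", "payload": {"moves": [0.39, 0.9, 0, 0, 0, 0, -0.4, 0.39, 0.9, 0, 0, 0, 0, -0.4, 0.39, 0.9, 0, 0, 0, 0, -0.4, 0.39, 0.9, 0, 0, 0, 0, -0.4, 0.39, 0.9, -0.4, 0, 0, 0, -0.4, 0, 0, -0.6, 0, 0, 0, -0.4]}}

```text
time: 6.52
ee_pos: [0.4784, 0.2723, 0.2853]
tcp_rot: [-180.0, 0.0, 34.9]
wrist_force: [-0.4, -1.2, 0.1]
opening: 0.0597
grasp_force: 0.0
```

Run:
```python
from h import *
import cv2
o=bot.get_obs();print(o['time'],o['ee_pos'],o['tcp_rot'],o['wrist_force'])
r=bot.camera('wrist');cv2.imwrite('pics/w3.png',r['color'][:,:,::-1])
p=pts(np.load('fit.npy'))
for n,q in (('k','bar_knob'),):
    for d in bot.landmark_of('wrist',q)[:2]:print(d['pixel'],d['p'],onz(r,d['pixel'],.17),proj(r,p[n]))
```

```text
6.525 [0.47839558 0.27225808 0.28533475] [-1.79990107e+02  2.46174728e-02  3.48989560e+01] [-0.38135175 -1.18041222  0.14669679]
[312.2, 198.3] 0.84 [0.47690487 0.27366463 0.17      ] [313.80383631 198.46309134]
```

View pics/w3.png

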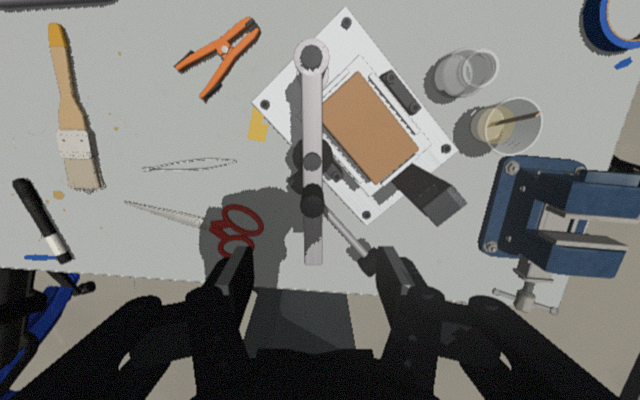

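The wrist view confirms the knob at (312,200), square between the fingers and within 2 mm of the estimate. Next: descend and grip.

Emit:
{"api": "send_rows", "payload": {"moves": [-0.04, 0.03, -0.9, 0, 0, 0, -0.4, 0, 0, -0.9, 0, 0, 0, -0.4, 0, 0, -0.9, 0, 0, 0, -0.4, 0, 0, -0.9, 0, 0, 0, -0.4, 0, 0, -0.9, 0, 0, 0, -0.4, 0, 0, -0.45, 0, 0, 0, -0.4, 0, 0, 0, 0, 0, 0, 1, 0, 0, 0, 0, 0, 0, 1], "squeeze": 25}}

```text
time: 7.62
ee_pos: [0.4772, 0.2717, 0.1637]
tcp_rot: [180.0, -0.1, 34.8]
wrist_force: [-0.2, 0.2, -0.0]
opening: 0.0238
grasp_force: 0.0
```

Emit:
{"api": "send_rows", "payload": {"moves": [0, 0, 0, 0, 0, 0, 1, 0, 0, 0, 0, 0, 0, 1, 0, 0, 0, 0, 0, 0, 1]}}

```text
time: 8.0
ee_pos: [0.4772, 0.2718, 0.1638]
tcp_rot: [180.0, -0.1, 34.8]
wrist_force: [-0.2, 0.0, 5.9]
opening: 0.0195
grasp_force: 24.8
```

Run:
```python
from h import *
# arc waypoints: 15 steps, in move units, relative to the knob arc
f=np.load('fit.npy');n=15
A=np.linspace(f[3],-0.02,n+1)
P=np.array([pts([*f[:3],a,f[4]])['k'] for a in A])
print((np.diff(P,axis=0)/.025).round(2).tolist(), (np.diff(A)/-.15)[0], P[-1])
```

```text
[[0.14, -0.19, 0.0], [0.15, -0.18, 0.0], [0.16, -0.17, 0.0], [0.16, -0.17, 0.0], [0.17, -0.16, 0.0], [0.18, -0.15, 0.0], [0.19, -0.14, 0.0], [0.19, -0.13, 0.0], [0.2, -0.12, 0.0], [0.21, -0.11, 0.0], [0.21, -0.1, 0.0], [0.22, -0.09, 0.0], [0.22, -0.08, 0.0], [0.22, -0.07, 0.0], [0.23, -0.05, 0.0]] 0.3369663987933391 [0.5484132 0.2252626 0.17     ]
```

Emit:
{"api": "send_rows", "payload": {"moves": [0.14, -0.19, 0, 0, 0, 0.33, 1, 0.15, -0.18, 0, 0, 0, 0.33, 1, 0.16, -0.17, 0, 0, 0, 0.33, 1, 0.16, -0.17, 0, 0, 0, 0.33, 1, 0.17, -0.16, 0, 0, 0, 0.33, 1, 0.18, -0.15, 0, 0, 0, 0.33, 1, 0.19, -0.14, 0, 0, 0, 0.33, 1, 0.19, -0.13, 0, 0, 0, 0.33, 1]}}

```text
time: 9.0
ee_pos: [0.5114, 0.2408, 0.1638]
tcp_rot: [180.0, -0.3, 57.7]
wrist_force: [2.4, 8.9, 2.9]
opening: 0.0191
grasp_force: 24.6
```

Emit:
{"api": "send_rows", "payload": {"moves": [0.2, -0.12, 0, 0, 0, 0.33, 1, 0.21, -0.11, 0, 0, 0, 0.33, 1, 0.21, -0.1, 0, 0, 0, 0.33, 1, 0.22, -0.09, 0, 0, 0, 0.33, 1, 0.22, -0.08, 0, 0, 0, 0.33, 1, 0.22, -0.07, 0, 0, 0, 0.33, 1, 0.15, -0.04, 0, 0, 0, 0.33, 1, 0, 0, 0, 0, 0, 0, 1]}}

```text
time: 10.0
ee_pos: [0.5446, 0.2278, 0.1637]
tcp_rot: [-179.8, -0.4, 77.6]
wrist_force: [-11.3, 18.1, 6.2]
opening: 0.019
grasp_force: 25.4
```

Emit:
{"api": "send_rows", "payload": {"moves": [0.06, 0.06, 0, 0, 0, 0, 1, 0.06, 0, 0, 0, 0, 0, 1, 0, 0, 0, 0, 0, 0, 1]}}

```text
time: 10.38
ee_pos: [0.5448, 0.2279, 0.1636]
tcp_rot: [-179.5, -0.1, 77.5]
wrist_force: [-26.9, 9.8, 13.2]
opening: 0.0189
grasp_force: 26.9
```

Run:
```python
from h import *
import cv2
r=bot.camera('scene');cv2.imwrite('pics/s4.png',cv2.resize(r['color'][170:350,220:420,::-1],None,fx=3,fy=3))
t=bot.camera('top');cv2.imwrite('pics/t4.png',cv2.resize(t['color'][170:320,270:440,::-1],None,fx=4,fy=4)[:600])
```

```text
(no output)
```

View pics/s4.png

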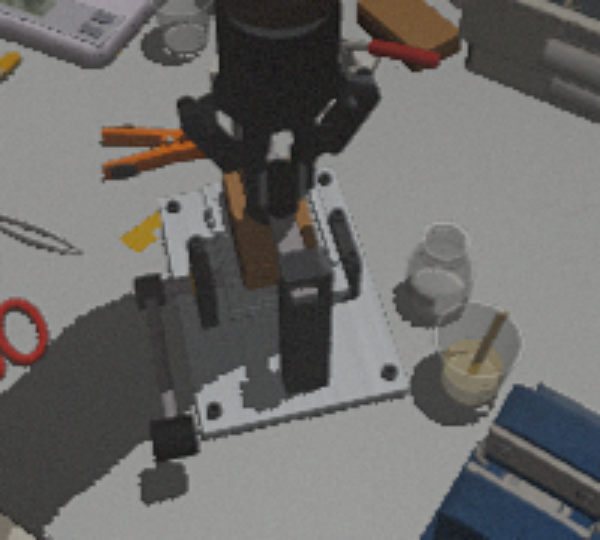

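The bar's end sits in the catch post's slot (crop px (300,270)), and the extra push only raised the force. It is home. I'll release and move over the lever grip.

Emit:
{"api": "send_rows", "payload": {"moves": [-0.1, 0, 0, 0, 0, 0, 1, 0, 0, 0, 0, 0, 0, -0.4, 0, 0, 0, 0, 0, 0, -0.4, 0, 0, 0.9, 0, 0, 0, -0.4, 0, 0, 0.9, 0, 0, 0, -0.4, 0, 0, 0.9, 0, 0, 0, -0.4, 0, 0, 0.9, 0, 0, 0, -0.4, -0.6, -0.4, 0, 0, 0, 0, -0.4]}}

```text
time: 11.48
ee_pos: [0.5327, 0.2157, 0.2538]
tcp_rot: [179.9, -0.1, 77.4]
wrist_force: [0.0, 0.2, -0.3]
opening: 0.0599
grasp_force: 0.0
```

Emit:
{"api": "send_rows", "payload": {"moves": [-0.95, -0.67, 0, 0, 0, 0, -0.4, -0.95, -0.67, 0, 0, 0, 0, -0.4, -0.95, -0.67, 0, 0, 0, 0, -0.4, -0.95, -0.67, 0, 0, 0, 0, -0.4, -0.4, -0.25, -0.9, 0, 0, 0, -0.4, 0, 0, -0.9, 0, 0, 0, -0.4, 0, 0, 0, 0, 0, 0, -0.4]}}

```text
time: 12.35
ee_pos: [0.4261, 0.1418, 0.2064]
tcp_rot: [-179.9, 0.1, 77.3]
wrist_force: [-0.4, -0.5, 0.1]
opening: 0.0598
grasp_force: 0.0
```

Run:
```python
from h import *
import cv2
o=bot.get_obs();print(o['time'],o['ee_pos'],o['tcp_rot'],o['wrist_force'])
r=bot.camera('wrist');cv2.imwrite('pics/w5.png',r['color'][:,:,::-1])
p=pts(np.load('fit.npy'))
for n,q in (('g','lever_grip'),('l','lever_axis'),('khome','bar_knob')):
    for d in bot.landmark_of('wrist',q)[:2]:print(q,d['pixel'],d['p'],onz(r,d['pixel'],p[n][2]),p[n],proj(r,p[n]))
```

```text
12.35 [0.42610219 0.14184682 0.20640064] [-1.79903596e+02  7.28160751e-02  7.73348194e+01] [-0.40034693 -0.52513683  0.11988344]
lever_grip [312.6, 189.9] 0.86 [0.42517866 0.14291116 0.06869611] [0.42461802 0.14459623 0.06869611] [311.6072665 188.3061959]
lever_axis [315.9, 30.6] 0.6 [0.45851353 0.27795699 0.038     ] [0.45556528 0.27763763 0.038     ] [312.76214584  31.79214658]
bar_knob [501.3, 32.4] 0.79 [0.54503002 0.22869948 0.17      ] [0.54616794 0.22576126 0.17      ] [503.82886418  38.02351322]
```

View pics/w5.png

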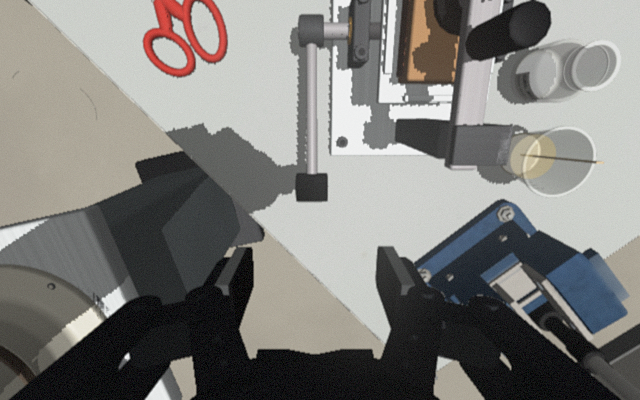

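The grip at (312,188) is centred between the fingers, the rod runs straight up in the picture, and the vise is clear of the right finger. Next: descend and grip the flat ends.

Emit:
{"api": "send_rows", "payload": {"moves": [-0.04, 0.1, -0.9, 0, 0, -0.05, -0.4, 0, 0, -0.9, 0, 0, 0, -0.4, 0, 0, -0.9, 0, 0, 0, -0.4, 0, 0, -0.9, 0, 0, 0, -0.4, 0, 0, -0.9, 0, 0, 0, -0.4, 0, 0, -0.9, 0, 0, 0, -0.4, 0, 0, -0.7, 0, 0, 0, -0.4, 0, 0, 0, 0, 0, 0, -0.4], "squeeze": 60}}

```text
time: 13.55
ee_pos: [0.4252, 0.1447, 0.0543]
tcp_rot: [-179.9, 0.1, 76.9]
wrist_force: [-0.2, -0.6, 0.2]
opening: 0.0595
grasp_force: 0.0
```

Emit:
{"api": "send_rows", "payload": {"moves": [0, 0, 0, 0, 0, 0, 1, 0, 0, 0, 0, 0, 0, 1, 0, 0, 0, 0, 0, 0, 1, 0, 0, 0, 0, 0, 0, 1, 0, 0, 0, 0, 0, 0, 1]}}

```text
time: 14.18
ee_pos: [0.4238, 0.1452, 0.0552]
tcp_rot: [-179.8, -0.0, 77.0]
wrist_force: [-10.9, 3.8, 2.5]
opening: 0.0287
grasp_force: 61.7
```

Run:
```python
from h import *
import cv2
r=bot.camera('scene');cv2.imwrite('pics/s6.png',cv2.resize(r['color'][190:350,220:420,::-1],None,fx=3,fy=3))
f=np.load('fit.npy')
for l in(.15,.22,.3):print(l,pts([*f[:4],l])['g'])
n=24
A=np.linspace(f[4],1.585,n+1)
P=np.array([pts([*f[:4],a])['g'] for a in A])
print((np.diff(P,axis=0)/.025).round(2).tolist(),P[-1])
```

```text
0.15 [0.42420237 0.14280935 0.05892134]
0.22 [0.42461071 0.14456479 0.06855215]
0.3 [0.42526288 0.14736848 0.07937283]
[[0.02, 0.08, 0.31], [0.02, 0.09, 0.3], [0.03, 0.11, 0.3], [0.03, 0.13, 0.29], [0.03, 0.14, 0.28], [0.04, 0.16, 0.27], [0.04, 0.17, 0.26], [0.04, 0.19, 0.25], [0.05, 0.2, 0.24], [0.05, 0.21, 0.23], [0.05, 0.23, 0.22], [0.06, 0.24, 0.2], [0.06, 0.25, 0.19], [0.06, 0.26, 0.18], [0.06, 0.27, 0.16], [0.06, 0.28, 0.14], [0.07, 0.28, 0.13], [0.07, 0.29, 0.11], [0.07, 0.3, 0.09], [0.07, 0.3, 0.08], [0.07, 0.3, 0.06], [0.07, 0.31, 0.04], [0.07, 0.31, 0.02], [0.07, 0.31, 0.0]] [0.4560158  0.27957437 0.17798588]
```

View pics/s6.png

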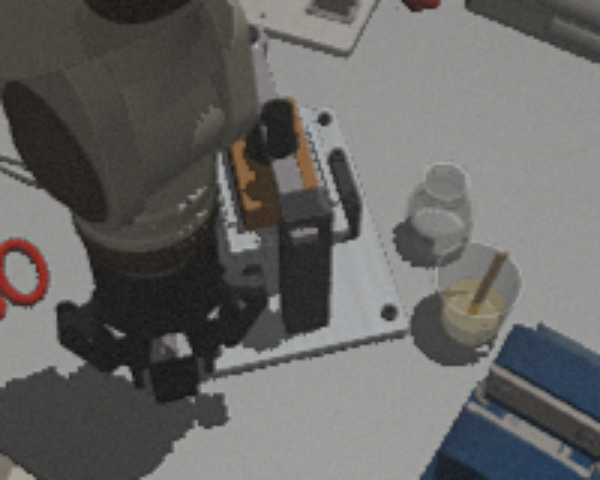

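The bar is still home and the fingers hold the grip's flat ends (crop px (175,375), opening 29 mm). Raise along the arc.

Emit:
{"api": "send_rows", "payload": {"moves": [-0.03, 0.09, 0.31, 0, 0, 0, 1, 0.02, 0.09, 0.3, 0, 0, 0, 1, 0.03, 0.11, 0.3, 0, 0, 0, 1, 0.03, 0.13, 0.29, 0, 0, 0, 1, 0.03, 0.14, 0.28, 0, 0, 0, 1, 0.04, 0.16, 0.27, 0, 0, 0, 1, 0.04, 0.17, 0.26, 0, 0, 0, 1, 0.04, 0.19, 0.25, 0, 0, 0, 1]}}

```text
time: 15.22
ee_pos: [0.4298, 0.1725, 0.1112]
tcp_rot: [-179.9, -0.0, 77.0]
wrist_force: [-3.3, 4.0, -9.8]
opening: 0.028
grasp_force: 59.8
```

Emit:
{"api": "send_rows", "payload": {"moves": [0.05, 0.2, 0.24, 0, 0, 0, 1, 0.05, 0.21, 0.23, 0, 0, 0, 1, 0.05, 0.23, 0.22, 0, 0, 0, 1, 0.06, 0.24, 0.2, 0, 0, 0, 1]}}

```text
time: 15.72
ee_pos: [0.4346, 0.1941, 0.1331]
tcp_rot: [-179.8, 0.1, 77.0]
wrist_force: [-4.4, 3.2, -11.0]
opening: 0.0284
grasp_force: 59.8
```

Emit:
{"api": "send_rows", "payload": {"moves": [0.06, 0.25, 0.19, 0, 0, 0, 1, 0.06, 0.26, 0.18, 0, 0, 0, 1, 0.06, 0.27, 0.16, 0, 0, 0, 1, 0.06, 0.28, 0.14, 0, 0, 0, 1, 0.07, 0.28, 0.13, 0, 0, 0, 1, 0.07, 0.29, 0.11, 0, 0, 0, 1, 0.07, 0.3, 0.09, 0, 0, 0, 1]}}

```text
time: 16.6
ee_pos: [0.4453, 0.2415, 0.158]
tcp_rot: [-179.8, 0.2, 76.9]
wrist_force: [-8.9, -2.3, -8.2]
opening: 0.0276
grasp_force: 59.6
```

Emit:
{"api": "send_rows", "payload": {"moves": [0.07, 0.3, 0.08, 0, 0, 0, 1, 0.07, 0.3, 0.06, 0, 0, 0, 1, 0.07, 0.31, 0.04, 0, 0, 0, 1, 0.07, 0.31, 0.02, 0, 0, 0, 1, 0.07, 0.31, 0, 0, 0, 0, 1, 0, 0, 0, 0, 0, 0, 1, 0, 0, 0, 0, 0, 0, 1]}}

```text
time: 17.48
ee_pos: [0.4542, 0.2802, 0.1647]
tcp_rot: [-179.8, 0.1, 77.0]
wrist_force: [-12.6, -1.5, 3.3]
opening: 0.0264
grasp_force: 59.0
```

Run:
```python
from h import *
import cv2
o=bot.get_obs();print(o['time'],o['ee_pos'],o['tcp_rot'],o['wrist_force'],pts(np.load('fit.npy'))['gup'])
r=bot.camera('scene');t=bot.camera('top');w=bot.camera('wrist')
for c in('scene','top','wrist'):
  for q in('lever_grip','lever_axis','bar_knob'):print(c,q,[(x['pixel'],round(x['p'],2)) for x in bot.landmark_of(c,q)[:1]])
p=pts(np.load('fit.npy'));print([proj(c,p[k]).round(1).tolist() for c in(r,t,w) for k in('gup','l','khome')])
a=cv2.resize(r['color'][180:330,220:420,::-1],None,fx=3,fy=3);cv2.imwrite('pics/s7.png',a)
cv2.imwrite('pics/w7.png',w['color'][:,:,::-1])
```

```text
17.475 [0.4541659  0.28023465 0.16467762] [-1.79835783e+02  5.67509226e-02  7.69784786e+01] [-12.56615005  -1.54511805   3.25292868] [0.45556528 0.27763763 0.178     ]
scene lever_grip [([262.6, 234.5], 0.97)]
scene lever_axis [([268.7, 265.4], 0.89)]
scene bar_knob [([312.9, 234.5], 0.61)]
top lever_grip []
top lever_axis []
top bar_knob [([368.5, 227.9], 0.95)]
wrist lever_grip [([313.3, 313.8], 0.83)]
wrist lever_axis [([318.0, 195.2], 0.61)]
wrist bar_knob [([506.4, 315.9], 0.84)]
[[263.1, 228.6], [269.8, 267.3], [313.2, 233.5], [342.0, 271.9], [340.5, 267.1], [366.1, 226.3], [316.9, 277.2], [316.1, 196.3], [509.9, 321.3]]
```

View pics/s7.png

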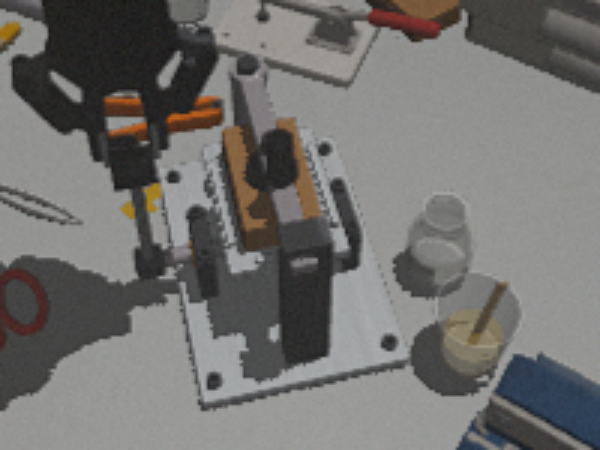

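View pics/w7.png

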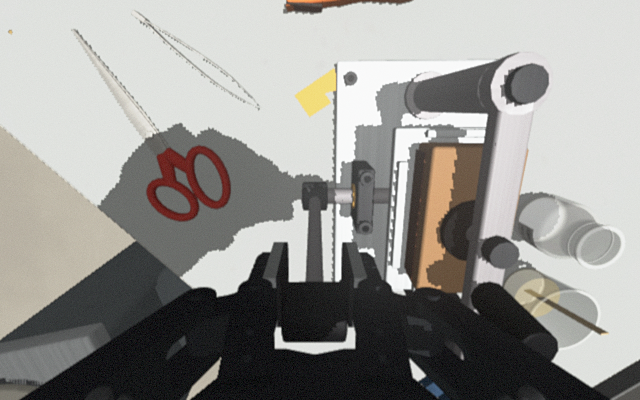

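Run:
```python
from h import *
r=bot.camera('scene');w=bot.camera('wrist');f=np.load('fit.npy')
for l in(1.2,1.3,1.35,1.4,1.45,1.5,1.57,1.65,1.75):
  p=pts([*f[:4],l]);print(l,proj(r,p['g']).round(1),proj(w,p['g']).round(1),p['g'].round(3))
for c,cam in(('scene',r),('wrist',w)):
  d=bot.trace(c,'cam_lever')
  if d: 
    d=d[0];print(c,d['p'],d['extent'])
    ys,xs=np.nonzero(d['region'])
    for y in range(int(ys.min()),int(ys.max())+1,3 if c=='scene' else 12):
      x=xs[ys==y]
      if len(x):print(y,x.min(),x.max(),end='; ')
```

```text
1.2 [266.7 250.4] [316.5 351.4] [0.444 0.228 0.168]
1.3 [265.6 243.9] [316.6 336.6] [0.447 0.241 0.173]
1.35 [265.1 240.8] [316.6 327.8] [0.449 0.248 0.175]
1.4 [264.6 237.8] [316.7 317.9] [0.45  0.254 0.176]
1.45 [264.2 235. ] [316.8 307.1] [0.452 0.261 0.177]
1.5 [263.7 232.2] [316.8 295.3] [0.453 0.268 0.178]
1.57 [263.1 228.6] [316.9 277.4] [0.456 0.278 0.178]
1.65 [262.5 224.8] [317.  255.1] [0.458 0.288 0.178]
1.75 [261.8 220.6] [317.1 225.3] [0.461 0.302 0.176]
scene 0.82 [255.6, 232.5, 296.0, 277.4]
228 267 269; 231 256 270; 234 257 271; 237 257 272; 240 258 272; 243 263 267; 246 264 268; 249 265 268; 252 265 269; 255 266 269; 258 266 270; 261 267 294; 264 265 294; 267 265 280; 270 265 274; wrist 0.56 [282.9, 184.5, 391.0, 341.4]
182 305 324; 194 301 388; 206 302 327; 218 308 320; 230 308 321; 242 307 321; 254 307 322; 266 306 322; 278 306 322; 290 287 342; 302 286 343; 314 284 345; 326 282 347; 338 283 345;
```

Run:
```python
from h import *
w=bot.camera('wrist');r=bot.camera('scene');o=bot.get_obs();t=o['ee_pos'];f=np.load('fit.npy')
print(o['time'],t,o['wrist_force'],o['opening'],o['grasp_force'])
for dz in(0,.013,.019,.03):print(dz,proj(w,t+[0,0,dz]).round(1),proj(r,t+[0,0,dz]).round(1))
# closest points of the rays through the seen grip centre
print(onz(w,(313.5,310),.178),onz(w,(313.5,310),.184),onz(r,(264,235),.178),onz(r,(264,235),.184))
print(onz(w,(316,195),.038),f)
```

```text
18.375 [0.45416431 0.28021567 0.16469081] [-12.4316258   -1.19440702   3.77277722] 0.026391373783292506 59.03148829936981
0 [312.9 259.7] [262.8 232.1]
0.013 [312.7 272.6] [262.1 228. ]
0.019 [312.6 279.4] [261.7 226.1]
0.03 [312.4 293.3] [261.1 222.6]
[0.45000127 0.26065273 0.178     ] [0.45100761 0.26484543 0.184     ] [0.45124811 0.2604252  0.178     ] [0.45014142 0.25543236 0.184     ]
[0.45571817 0.27886825 0.038     ] [ 0.55296489  0.25498114 -0.22854941  0.7381744   0.22105386]
```

Both views put the grip about 17 mm behind the finger centre, with the lever near 1.45 rad. That is inside the window but near its edge, so I'll carry it about 10 mm further and re-measure.

Emit:
{"api": "send_rows", "payload": {"moves": [0.03, 0.13, 0, 0, 0, 0, 1, 0.03, 0.13, 0, 0, 0, 0, 1, 0.03, 0.13, 0, 0, 0, 0, 1, 0, 0, 0, 0, 0, 0, 1, 0, 0, 0, 0, 0, 0, 1]}}

```text
time: 19.0
ee_pos: [0.4563, 0.2898, 0.1647]
tcp_rot: [-179.8, 0.1, 77.0]
wrist_force: [-13.9, -2.5, 4.1]
opening: 0.0261
grasp_force: 58.8
```

Run:
```python
from h import *
import cv2
w=bot.camera('wrist');o=bot.get_obs();print(o['time'],o['ee_pos'],o['wrist_force'],o['opening'])
print('w',bot.landmark_of('wrist','lever_grip')[:1],[d['extent'] for d in bot.boxes_of('wrist','lever_grip')[:1]])
r=bot.camera('scene');print('s',bot.landmark_of('scene','lever_grip')[:1])
f=np.load('fit.npy')
for l in(1.4,1.45,1.5,1.57,1.65,1.7):
  p=pts([*f[:4],l]);print(l,proj(r,p['g']).round(1),proj(w,p['g']).round(1))
a=np.hstack([w['color'][200:400,220:440],np.zeros((200,5,3),np.uint8),cv2.resize(r['color'][210:290,235:325],(225,200))])
cv2.imwrite('pics/c8.png',cv2.resize(a[:,:,::-1],None,fx=1.7,fy=1.7))
```

```text
19.05 [0.45633557 0.28975718 0.1647206 ] [-14.04706733  -3.30920316   4.55806239] 0.025880596710811752
w [{'pixel': [311.8, 315.8], 'p': 0.69}] [[282.1, 196.3, 387.8, 346.7]]
s [{'pixel': [260.2, 229.7], 'p': 0.63}]
1.4 [264.6 237.8] [316.7 334.4]
1.45 [264.2 235. ] [316.8 324.1]
1.5 [263.7 232.2] [316.8 312.9]
1.57 [263.1 228.6] [316.9 295.7]
1.65 [262.5 224.8] [317.  274.2]
1.7 [262.2 222.6] [317. 260.]
```

View pics/c8.png

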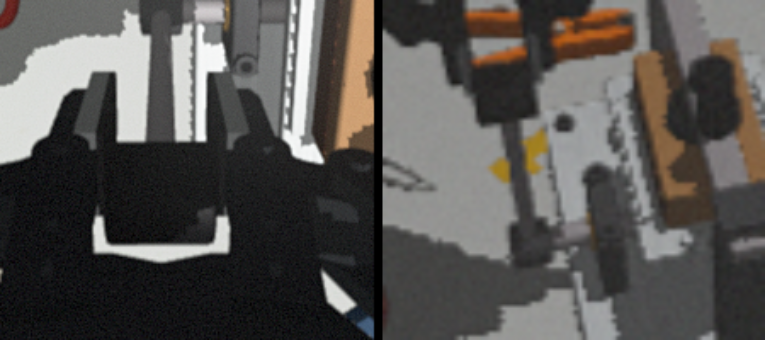

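The grip moved with the hand, with no slip. The views put it at about 1.49–1.55 rad and the kinematics at about 1.65 rad, so it is well inside the window either way. The bar is still in its catch. I'll hand in.

```bash
python3 -c "
from workcell import bot
print(bot.job_done())"
```

```text
the job is handed in; nothing more can be done
None
```

The job is handed in, though the verdict was not shown: the bar is home in its catch, the gripper is holding the cam lever near upright (1.49–1.65 rad by different estimates), and nothing standing round the press was touched as far as I could see; bed lift and foot travel were not measured.

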